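Lay the cigar mould down against the bench stop

TASK

The wooden cigar mould stands on end close to the low bench stop. With the fingers only, without gripping or lifting it, tip it over away from the stop and let its upper end down gently, the fingers supporting it all the way so that it never falls, until it lies flat on its plain back with the grooves up; then push it along until its foot end is square and flush against the middle of the rubber face of the stop. Leave it there, and leave the other things on the table alone.

Things in the scene. Friction and masses are not known exactly. Their poses are not given: they have to be found in the camera images.
- mould: wooden cigar-mould half, a loose block standing on end: 30 mm thick (own x), 110 wide (own y), 190 tall (own z); 0.27 to 0.45 kg, friction about 0.6. Origin: middle of its foot. Its grooved +x face looks to the stop, its plain back (-x face) away from it. It falls by itself once leaning over about 9 degrees. Tipped away from the stop it lies on its back, own x up, own z away from the stop.
- mould_heel (a point): middle of the bottom edge of the mould's back, the edge it is tipped over: 15 mm toward the mould's own -x from its origin
- mould_top (a point): middle of the mould's upper end face, 190 mm along its own z from its origin. On the grooved face a flat bar 18 mm high runs across each end of the mould, level with the ribs between the four grooves; two brass pins stand 5 mm out of each bar, 45 mm either side of the middle.
- bench_stop: low hardwood fence fixed to the table beside the standing mould: 160 mm long (own y), 40 high. Origin on the table under its middle; its black rubber face looks along its own -x, to the mould, and lies 18 mm that way from the origin. A thin ledge with two brass screws is behind. The mould starts 4 to 15 mm off the rubber, within 15 mm of the middle and 5 degrees.
- cap_punch: bystander: brass-coloured cap punch, 21 mm round, 49 mm tall, standing upright; origin at the middle of its underside
- gum_jar: bystander: small clear glass jar half full of white gum, 51 mm round, 65 mm tall, standing; origin at the middle of its underside
- pencil: bystander: green pencil lying flat, 7 mm thick, 112 mm long along its own y; origin under its middle
- chaveta: bystander: half-moon knife with a wooden back, lying flat, 53 x 128 x 11 mm; origin under its middle

How it is judged (in metres and radians):
On the way:
1. the mould lies flat on its back, grooves up (angle between mould's own x axis and vertical below 0.06 rad), for 0.2 s.
At the end, for the whole second after the job is handed in: The mould lies still and flat on its back on the table, grooves up (within 0.06 rad), its foot end no more than 5 mm from the rubber face of the stop and square to it within 0.06 rad, its middle within 40 mm of the stop's middle (angle between mould's own x axis and vertical below 0.06 rad and height (world z) of mould_heel below 0.005 m and height (world z) of mould_top below 0.023 m and x of mould in the frame of bench_stop between -0.023 and -0.014 m and y of mould in the frame of bench_stop between -0.04 and 0.04 m and angle between the z axis of mould and the x axis of bench_stop, either way round below 0.06 rad and linear speed of mould below 0.01 m/s); the robot touches nothing.
It fails at once if the mould falls instead of being let down (turns faster than 4 rad/s) (angular speed of mould above 4 rad/s).
It fails at once if the mould is lifted: the bottom edge of its back rises more than 15 mm off the table (height (world z) of mould_heel above 0.015 m).
It fails at once if the mould is pinched between the fingers: pressed with more than 10 N on its back and on its grooved face at once (angle between mould's own z axis and vertical below 1.2 rad and contact force between the fingers and mould_c0 above 10 N and (contact force between the fingers and mould_c1 above 10 N or contact force between the fingers and mould_c2 above 10 N or contact force between the fingers and mould_c3 above 10 N or contact force between the fingers and mould_c4 above 10 N or contact force between the fingers and mould_c5 above 10 N or contact force between the fingers and mould_c6 above 10 N or contact force between the fingers and mould_c9 above 10 N)).
It fails at once if a bystander is disturbed (moved more than 20 mm) (distance of any of cap_punch, gum_jar, pencil, chaveta from where it was at the start of the episode above 0.02 m).
It also fails if it takes over 67 s, if anything falls off the work surface, if the arm or the gripper's body presses on something with over 40 N, if the wrist force passes 120 N, or if a joint passes its speed limit or range.

ROBOT

A 6-joint arm with a two-finger parallel gripper is mounted at the origin on a cart in front of the work surface, level with it; the furniture and walls round the work are solid. World frame = base frame: x ahead of the robot, y to its left, z up, the work surface at z = 0. Lengths are in m, angles in degrees, forces in N, time in s.
With the tool pointing down it reaches from about 0.35 to 0.875 m from the base axis. Payload 4.2 kg.
Tool frame: the origin (TCP) lies on the centre line of the jaws, within the pads' length; the fingertips stand 25 mm ahead of it and the grasp point (between the pads) lies 6 mm ahead of it (env.tips_ahead is the distance from the TCP to the fingertips, in m); z points along the fingers, y is the line along which they close (so a half turn about z gives the same grasp; the last joint's range is limited). The gripper opens to 85 mm and grips with 20 to 120 N. Pads are 22 mm wide; open, the fingers measure 114 mm over their backs; the gripper's body (76 mm by 85 mm) begins 54 mm behind the grasp point. The pads swing forward as they close: fully open they stand 13 mm farther back than shut.
Start: joints at [89.53, 22.042, 0.453, 0, -68.411, -14.817], TCP at [0.165, 0.603, 0.256] pointing down, gripper open.
Joint ranges: [-179.83, 179.83], [-69.29, 118.12], [-61.27, 80.66], [-181.25, 117.63], [-171.15, -9.14], [-177.46, 177.46]. Speed limits (degrees/s): [159.86, 159.86, 180, 180, 180, 180].

INTERFACE

Orientations are given as a 3x3 rotation matrix whose columns are the frame's x, y, z axes.
In Python, from station import env, eyes, order gives the robot as it stands.
- The arm moves only by the shell command python3 -m inch 'ROWS' [OPENING] [FORCE]. ROWS is JSON, a list of rows, each a list of 6 numbers: the shift along the world's x, y, z in mm, then the turn, a rotation vector about the world's x, y, z in rad. A call has 1 to 10 rows; each row shifts and turns the commanded pose from where the row before left it; what a row does not reach is not made up. A row lasts 1/12 s, in which the tool goes at most 41.7 mm and 7.16 degrees, less where a joint would pass 70% of its speed; a pose out of reach is approached as far as the arm can. A call with a gripper value outside its range is refused whole. OPENING is the finger opening in mm, from 0 to 85.4, set as the call begins (- or left out, the last holds). The fingers move at their own pace and stop on an object; FORCE is the grip in N (left out, the last holds). Time passes only in rows, so rows that do not move let the fingers close. It gives the time, the measured TCP pose, the force, the opening and the grip force at its end, in the units of the state.
- env.read_state(): the state, without advancing time (a new reading comes with each control period).
- eyes.grab_frame(name): name is "scene" or "top" or "wrist"; returns (picture, depth): 420x560x3 uint8, blue, green, red; 420x560 float32, m along the optical axis (not along the pixel's ray), 0 where there is no reading.
- eyes.calibration(name): a dict with "mtx" (3x3 intrinsics, pixels), "k1" (the pictures are not rectified: a ray, as slopes to the right and down, at radius r is drawn at 1 + k1 r^2 times it, then the intrinsics apply), "pose" (4x4, takes a point from camera to world coordinates). Camera axes: x right, y down, z forward; pixel columns grow to the right and rows downward; lengths in m; the calibration is good to about 2 mm. A picture is of the moment at which its call begins: read the wrist's pose just before it. calibration takes no time and is no camera call; for the wrist camera it gives the pose at the moment of the call.
- order.finish_job(): hands the job in; it is judged then, once.
The state is a dict: "t": time; "joints": joint angles; "qd": joint speeds; "tau": joint torques, N m; "tool_pos": TCP position; "orientation": TCP orientation; "contact_force": force on the tool from outside, world axes, zero at the start; "torque": the same for the moment, N m; "width": opening from 0.0 (shut) to 1.0 (fully open); "grip_force": force on a finger pad.
Only numpy, scipy, OpenCV 4.12 (cv2) and the standard library are available. Lean on these libraries where they do the work, as an engineer would, in place of code of your own. Each camera call takes 0.05 s, during which the arm holds its last target. There are 200 camera calls.

## Working session

There is one attempt and no reset: what is moved stays moved. The work goes in short steps, Python scripts to look and compute and a shell command to move; the robot and the scene stay as the last step left them, time stands still between calls to the robot, and variables do not carry over. Pictures are saved under pics/ and viewed, at most 10 in all, crops included, and the job is handed in when it is done.

```bash
ls; mkdir -p pics
cat > h.py <<'E'
import numpy as np, cv2
from station import env, eyes, order
def grab(n):
    c=eyes.calibration(n); p,d=eyes.grab_frame(n); return c,p,d
def world(c,d,u,v):
    K=c["mtx"]; K=np.array(K); x=(np.asarray(u,float)-K[0,2])/K[0,0]; y=(np.asarray(v,float)-K[1,2])/K[1,1]
    a,b=x.copy(),y.copy()
    for _ in range(10):
        s=1+c["k1"]*(a*a+b*b); a,b=x/s,y/s
    P=np.stack([a*d,b*d,d],-1); T=np.array(c["pose"]); return P@T[:3,:3].T+T[:3,3]
def cloud(c,d):
    v,u=np.indices(d.shape); return world(c,d,u,v)
E
python3 - <<'E'
from h import *
for n in("scene","top"):
    c,p,d=grab(n); cv2.imwrite(f"pics/{n}0.png",p); np.savez(f"{n}0.npz",p=p,d=d,mtx=c["mtx"],k1=c["k1"],pose=c["pose"]); print(n,np.round(c["pose"],3).tolist())
s=env.read_state(); print(s["t"],s["tool_pos"],s["orientation"],s["contact_force"])
E
```

```text
pics
scene [[0.498, -0.663, 0.559, -0.058], [-0.867, -0.389, 0.31, -0.121], [0.012, -0.639, -0.769, 0.915], [0.0, 0.0, 0.0, 1.0]]
top [[0.02, -0.991, 0.135, 0.375], [-1.0, -0.02, 0.004, 0.205], [-0.001, -0.135, -0.991, 1.17], [0.0, 0.0, 0.0, 1.0]]
0.1 [0.16463221 0.60244449 0.25533494] [[ 9.64575684e-01 -2.63805922e-01 -4.29302836e-04]
 [-2.63806257e-01 -9.64573809e-01 -1.90429886e-03]
 [ 8.82710444e-05  1.95009315e-03 -9.99998095e-01]] [-0.37232587 -0.57239797  0.65113619]
```

View pics/scene0.png

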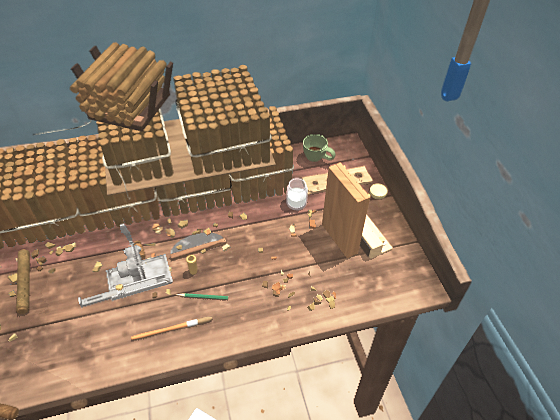

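View pics/top0.png

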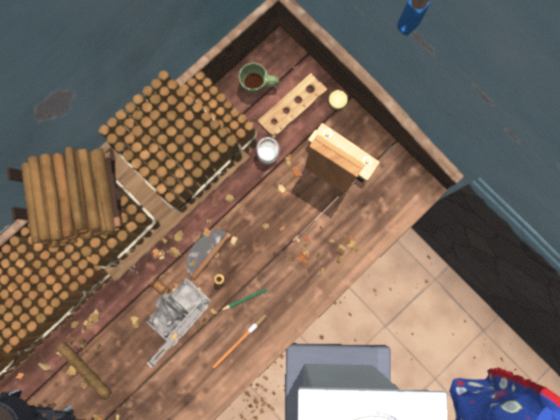

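The mould stands at about (345,205) in the scene view and (340,160) in the top view. Its plain back faces lower-left and the cream stop is just behind it. The jar is at top (267,150), the knife at (205,250), the punch at (219,279) and the pencil at (245,298). Next I measure them.

Run:
```python
from h import *
for n in("top","scene"):
    z=np.load(n+"0.npz"); c=dict(mtx=z["mtx"],k1=z["k1"],pose=z["pose"]); W=cloud(c,z["d"]); 
    hull=lambda m:np.round(cv2.boxPoints(cv2.minAreaRect((W[m][:,:2]*1000).astype(np.float32))),0).tolist()
    ok=z["d"]>0
    xy=W[...,:2]
    near=ok&(np.abs(W[...,0]-0.66)<.25)&(np.abs(W[...,1]-0.08)<.25)
    for lo,hi in((.15,.172),(.18,.2),(.032,.048)):
        m=(near&(W[...,2]>lo)&(W[...,2]<hi)).astype(np.uint8)
        k,l,s,ce=cv2.connectedComponentsWithStats(m)
        for i in range(1,k):
            if s[i,4]>60: print(n,lo,s[i].tolist(),hull(l==i),round(np.median(W[l==i][:,2]),4))
z=np.load("top0.npz");c=dict(mtx=z["mtx"],k1=z["k1"],pose=z["pose"]);W=cloud(c,z["d"])
for u,v in((267,150),(219,279),(245,298),(205,250),(267,290),(225,306),(320,200),(190,300)):print(u,v,W[v,u].round(3))
p=cv2.resize(z["p"][100:260,230:430],(800,640))[:600];cv2.imwrite("pics/tc.png",p)
```

```text
top 0.15 [369, 21, 104, 101, 715] [[706.0, -168.0], [710.0, -172.0], [912.0, 29.0], [908.0, 33.0]] 0.1616
top 0.15 [309, 149, 47, 32, 150] [[579.0, 63.0], [581.0, 62.0], [638.0, 152.0], [637.0, 154.0]] 0.1617
top 0.15 [219, 150, 31, 35, 252] [[565.0, 326.0], [624.0, 271.0], [638.0, 286.0], [580.0, 341.0]] 0.1531
top 0.18 [372, 14, 106, 102, 724] [[706.0, -168.0], [710.0, -172.0], [913.0, 29.0], [908.0, 34.0]] 0.1902
top 0.18 [310, 135, 55, 43, 938] [[578.0, 62.0], [608.0, 43.0], [667.0, 136.0], [637.0, 154.0]] 0.1901
top 0.032 [313, 47, 141, 139, 502] [[595.0, -167.0], [598.0, -170.0], [910.0, 139.0], [907.0, 142.0]] 0.0402
top 0.032 [360, 48, 92, 91, 393] [[704.0, -168.0], [708.0, -172.0], [912.0, 28.0], [908.0, 32.0]] 0.0403
top 0.032 [241, 64, 24, 18, 96] [[826.0, 301.0], [849.0, 250.0], [873.0, 261.0], [850.0, 312.0]] 0.041
top 0.032 [309, 131, 51, 30, 148] [[650.0, 35.0], [679.0, 25.0], [717.0, 139.0], [687.0, 149.0]] 0.0403
top 0.032 [358, 163, 17, 18, 161] [[600.0, 16.0], [630.0, -1.0], [644.0, 25.0], [615.0, 42.0]] 0.0397
top 0.032 [306, 164, 42, 28, 81] [[579.0, 63.0], [581.
[... 1070 characters left out ...]
 -172.0], [912.0, 27.0], [907.0, 32.0]] 0.0401
scene 0.032 [258, 180, 25, 10, 107] [[632.0, 317.0], [671.0, 276.0], [682.0, 287.0], [643.0, 328.0]] 0.04
scene 0.032 [286, 189, 22, 13, 111] [[634.0, 250.0], [653.0, 203.0], [676.0, 212.0], [657.0, 259.0]] 0.0407
scene 0.032 [323, 213, 38, 38, 184] [[578.0, 60.0], [604.0, 44.0], [662.0, 135.0], [636.0, 152.0]] 0.0399
scene 0.032 [361, 221, 22, 30, 326] [[600.0, 17.0], [628.0, -2.0], [669.0, 58.0], [642.0, 77.0]] 0.0381
267 150 [0.671 0.239 0.028]
219 279 [0.382 0.34  0.003]
245 298 [0.342 0.281 0.007]
205 250 [0.446 0.373 0.001]
267 290 [0.36  0.233 0.005]
225 306 [ 0.318  0.337 -0.117]
320 200 [ 0.565  0.117 -0.001]
190 300 [0.335 0.401 0.009]
```

View pics/tc.png

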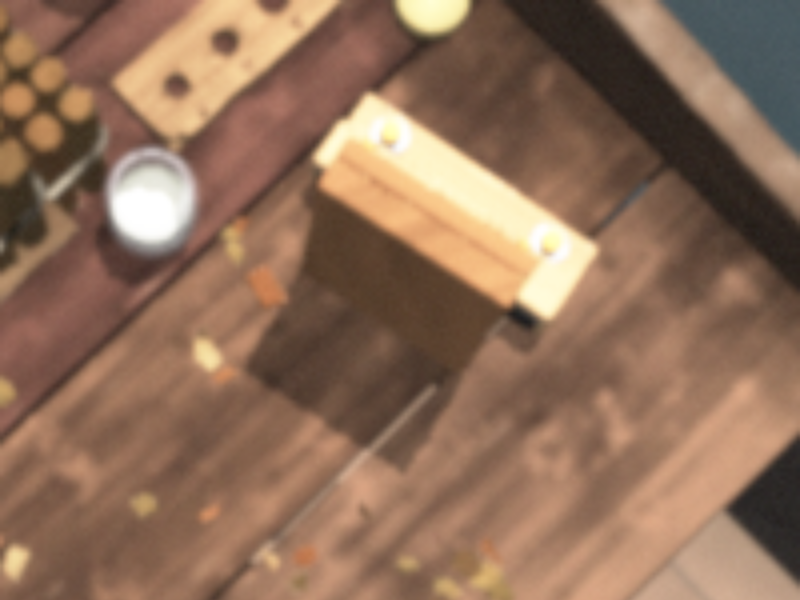

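The crop shows the mould's top face at crop (425,220), with the stop and its two screws behind it at (390,130) and (548,240). Both views put the mould's top centre at (622.5, 98.7) mm and its back normal at about 147.3°.

My plan is to straddle the top with open fingers, tip it, and let it down on the back finger.

```bash
python3 -m inch '[[22.9,-25.2,2.2,0,0,0.0634],[22.9,-25.2,2.2,0,0,0.0634],[22.9,-25.2,2.2,0,0,0.0634],[22.9,-25.2,2.2,0,0,0.0634],[22.9,-25.2,2.2,0,0,0.0634],[22.9,-25.2,2.2,0,0,0.0634],[22.9,-25.2,2.2,0,0,0.0634],[22.9,-25.2,2.2,0,0,0.0634],[22.9,-25.2,2.2,0,0,0.0634],[22.9,-25.2,2.2,0,0,0.0634]]' 85
python3 -m inch '[[22.9,-25.2,2.2,0,0,0.0634],[22.9,-25.2,2.2,0,0,0.0634],[22.9,-25.2,2.2,0,0,0.0634],[22.9,-25.2,2.2,0,0,0.0634],[22.9,-25.2,2.2,0,0,0.0634],[22.9,-25.2,2.2,0,0,0.0634],[22.9,-25.2,2.2,0,0,0.0634],[22.9,-25.2,2.2,0,0,0.0634],[22.9,-25.2,2.2,0,0,0.0634],[22.9,-25.2,2.2,0,0,0.0634]]' 85
cat >> h.py <<'E'
ST=np.array([622.5,98.75]);T=np.array([-.842,.540]);S=np.array([.540,.842])
def rep():
    s=env.read_state(); R=np.array(s["orientation"]); p=np.array(s["tool_pos"])*1000
    h=p[:2]-(ST+15*T)
    print("t",round(s["t"],2),"tcp",p.round(1),"along_t",(h@T).round(1),"along_s",(h@S).round(1),"tilt",np.degrees(np.arctan2(-R[:2,2]@T,-R[2,2])).round(1),"R",R.round(3).tolist(),"j",np.round(s["joints"],1),"F",np.round(s["contact_force"],1),"w",round(s["width"],2),"tips",env.tips_ahead)
E
python3 - <<'E'
from h import *
rep()
c,p,d=grab("wrist"); cv2.imwrite("pics/w1.png",p); W=cloud(c,d)
for lo,hi in((.18,.2),(.035,.045)):
    m=(d>0)&(W[...,2]>lo)&(W[...,2]<hi); print(m.sum())
    k,l,s,ce=cv2.connectedComponentsWithStats(m.astype(np.uint8))
    for i in range(1,k):
        if s[i,4]>200: print(lo,s[i].tolist(),cv2.boxPoints(cv2.minAreaRect((W[l==i][:,:2]*1000).astype(np.float32))).round(0).tolist())
E
```

```text
t: 0.93
tool_pos: [0.3944, 0.3493, 0.2781]
orientation: [[0.932, 0.362, -0.001], [0.362, -0.932, -0.0], [-0.001, 0.0, -1.0]]
contact_force: [0.3, 0.7, -0.1]
width: 0.997
grip_force: 0.0
t: 1.77
tool_pos: [0.6234, 0.0974, 0.2999]
orientation: [[0.537, 0.844, -0.001], [0.844, -0.537, -0.0], [-0.001, -0.001, -1.0]]
contact_force: [0.4, -0.0, -0.5]
width: 0.993
grip_force: 0.0
t 1.77 tcp [623.4  97.4 299.9] along_t -16.5 along_s -0.6 tilt -0.0 R [[0.537, 0.844, -0.001], [0.844, -0.537, -0.0], [-0.001, -0.001, -1.0]] j [ 23.5  21.3   5.5  -0.  -74.3 124. ] F [ 0.4 -0.  -0.5] w 0.99 tips 0.025
6131
0.18 [252, 143, 49, 143, 5859] [[583.0, 62.0], [612.0, 44.0], [671.0, 136.0], [641.0, 155.0]]
0.18 [546, 313, 14, 40, 272] [[761.0, -117.0], [763.0, -119.0], [782.0, -100.0], [780.0, -97.0]]
6919
0.035 [393, 0, 99, 271, 1183] [[694.0, -73.0], [696.0, -75.0], [913.0, 143.0], [912.0, 145.0]]
0.035 [438, 13, 122, 299, 1791] [[716.0, -160.0], [719.0, -163.0], [973.0, 91.0], [970.0, 94.0]]
0.035 [296, 114, 35, 133, 3485] [[605.0, 19.0], [632.0, 1.0], [721.0, 133.0], [694.0, 151.0]]
```

View pics/w1.png

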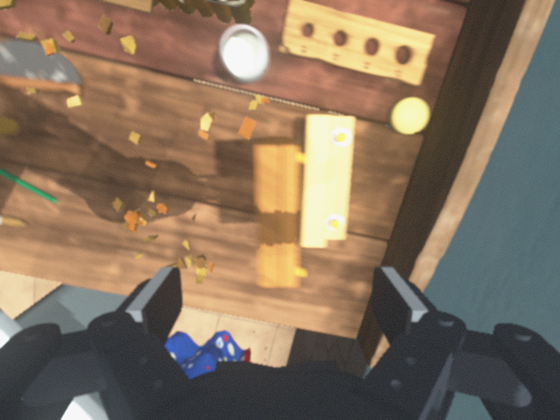

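The wrist view shows the mould's top at (277,215) midway between the open fingers, and the stop's cream top at (327,180). The mould's face is about 12 mm off the rubber and nearly centred. The tool is aligned, so I descend and then narrow the fingers without touching.

```bash
python3 -m inch '[[0,0,-20,0,0,0],[0,0,-20,0,0,0],[0,0,-20,0,0,0],[0,0,-20,0,0,0],[0,0,-20,0,0,0],[0,0,-20,0,0,0],[0,0,0,0,0,0]]' 85
python3 -m inch '[[0,0,0,0,0,0],[0,0,0,0,0,0],[0,0,0,0,0,0],[0,0,0,0,0,0],[0,0,0,0,0,0],[0,0,0,0,0,0]]' 47 20
python3 - <<'E'
from h import *
rep()
c,p,d=grab("scene"); W=cloud(c,d)
cv2.imwrite("pics/s2.png",cv2.resize(p[120:270,270:470],(800,600)))
R0=np.array([622.5,98.75]);u0=-15
for f in range(0,50,5):
    a=np.radians(f);print(f,(u0*np.cos(a)+180*np.sin(a)).round(1),(180*np.cos(a)-u0*np.sin(a)).round(1))
E
```

```text
t: 2.4
tool_pos: [0.6197, 0.0983, 0.1751]
orientation: [[0.54, 0.841, -0.01], [0.841, -0.54, -0.002], [-0.007, -0.007, -1.0]]
contact_force: [-0.6, -0.7, -0.3]
width: 0.992
grip_force: 0.0
t: 2.9
tool_pos: [0.623, 0.099, 0.1812]
orientation: [[0.539, 0.842, 0.001], [0.842, -0.539, 0.001], [0.001, 0.001, -1.0]]
contact_force: [-0.3, -0.3, -0.7]
width: 0.547
grip_force: 0.0
t 2.9 tcp [623.   99.  181.2] along_t -15.3 along_s 0.4 tilt 0.0 R [[0.539, 0.842, 0.001], [0.842, -0.539, 0.001], [0.001, 0.001, -1.0]] j [ 23.7  25.9  -4.7   0.  -59.3 123.7] F [-0.3 -0.3 -0.7] w 0.55 tips 0.025
0 -15.0 180.0
5 0.7 180.6
10 16.5 179.9
15 32.1 177.7
20 47.5 174.3
25 62.5 169.5
30 77.0 163.4
35 91.0 156.1
40 104.2 147.5
45 116.7 137.9
```

View pics/s2.png

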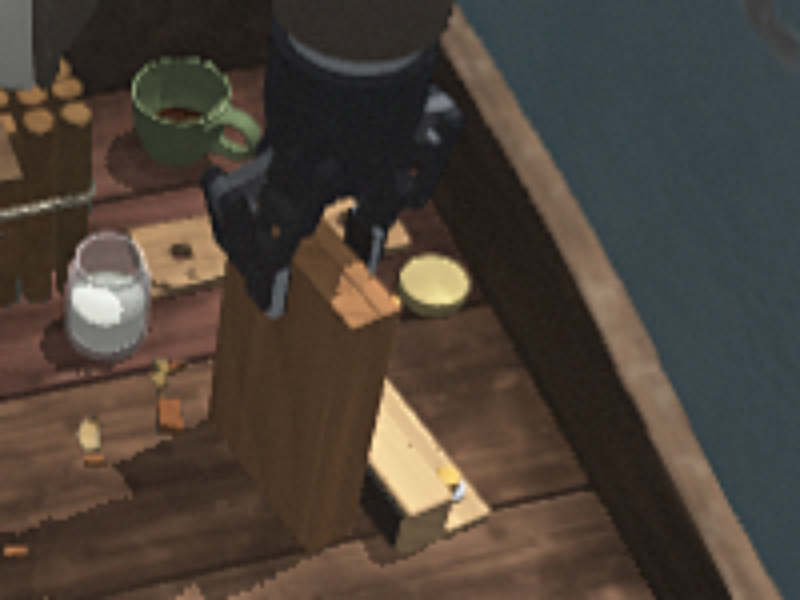

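The fingers straddle the top with gaps on both sides, and the mould is still upright. Now I tip it about the heel.

```bash
python3 -m inch '[[-6.6,4.2,0.3,-0.0236,-0.0367,0],[-6.6,4.2,0.3,-0.0236,-0.0367,0],[-6.65,4.3,-0.35,-0.0236,-0.0367,0],[-6.65,4.3,-0.35,-0.0236,-0.0367,0],[-6.6,4.2,-1.1,-0.0236,-0.0367,0],[-6.6,4.2,-1.1,-0.0236,-0.0367,0],[-6.5,4.2,-1.7,-0.0236,-0.0367,0],[-6.5,4.2,-1.7,-0.0236,-0.0367,0],[-6.3,4.05,-2.4,-0.0236,-0.0367,0],[-6.3,4.05,-2.4,-0.0236,-0.0367,0]]'
python3 - <<'E'
from h import *
rep()
c,p,d=grab("scene")
cv2.imwrite("pics/s3.png",cv2.resize(p[120:270,270:470],(600,450)))
E
```

```text
t: 3.78
tool_pos: [0.5569, 0.1416, 0.1701]
orientation: [[0.538, 0.763, 0.358], [0.843, -0.488, -0.228], [0.0, 0.424, -0.905]]
contact_force: [0.7, -0.2, -1.2]
width: 0.551
grip_force: 0.3
t 3.78 tcp [556.9 141.6 170.1] along_t 63.4 along_s 0.7 tilt 25.1 R [[0.538, 0.763, 0.358], [0.843, -0.488, -0.228], [0.0, 0.424, -0.905]] j [ 36.6  16.4 -39.7  46.2 -33.3  71.6] F [ 0.7 -0.2 -1.2] w 0.55 tips 0.025
```

View pics/s3.png

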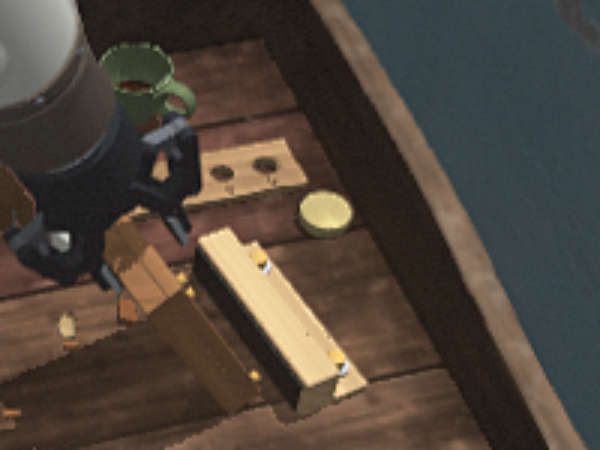

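The mould leans at about 27° on the lower finger. Next I widen the fingers in small steps, so the lower finger eases down with the mould and the upper one clears.

```bash
Z='[0,0,0,0,0,0]'
python3 -m inch '[[0,0,0,0,0,0],[0,0,0,0,0,0],[0,0,0,0,0,0]]' 55 |grep -E 'force|width'
python3 -m inch '[[0,0,0,0,0,0],[0,0,0,0,0,0],[0,0,0,0,0,0]]' 63|grep -E 'force|width'
python3 -m inch '[[0,0,0,0,0,0],[0,0,0,0,0,0],[0,0,0,0,0,0]]' 71|grep -E 'force|width'
python3 -m inch '[[0,0,0,0,0,0],[0,0,0,0,0,0],[0,0,0,0,0,0]]' 78|grep -E 'force|width'
python3 -m inch '[[0,0,0,0,0,0],[0,0,0,0,0,0],[0,0,0,0,0,0]]' 85|grep -E 'force|width'
python3 -m inch '[[-6.1,3.9,-3,-0.0236,-0.0367,0],[-6.1,3.9,-3,-0.0236,-0.0367,0],[-5.9,3.8,-3.7,-0.0236,-0.0367,0],[-5.9,3.8,-3.7,-0.0236,-0.0367,0],[0,0,0,0,0,0]]'
python3 - <<'E'
from h import *
rep()
E
```

```text
contact_force: [-0.9, 0.4, 0.1]
width: 0.647
grip_force: 0.4
contact_force: [-1.1, -0.1, -0.2]
width: 0.74
grip_force: 0.4
contact_force: [-1.2, 0.5, -0.5]
width: 0.832
grip_force: 0.4
contact_force: [-1.3, 0.2, 0.0]
width: 0.912
grip_force: 0.4
contact_force: [-0.6, -0.0, -1.3]
width: 0.995
grip_force: 0.4
t: 5.5
tool_pos: [0.5315, 0.1564, 0.1548]
orientation: [[0.536, 0.693, 0.482], [0.844, -0.437, -0.31], [-0.004, 0.573, -0.819]]
contact_force: [-2.1, 0.8, -0.1]
width: 0.992
grip_force: 0.7
t 5.5 tcp [531.5 156.4 154.8] along_t 92.7 along_s -0.6 tilt 35.0 R [[0.536, 0.693, 0.482], [0.844, -0.437, -0.31], [-0.004, 0.573, -0.819]] j [ 35.8  16.  -50.6  75.9 -33.4  42.7] F [-2.1  0.8 -0.1] w 0.99 tips 0.025
```

Run:
```python
import numpy as np
T=np.array([-.842,.540]);prev=None
F=[45,50,55,60,65,70,74,78,82,85]
for f in F:
    th=35 if f<70 else 35-(f-70)*.4
    s=np.interp(f,[45,82],[27,6]); a,t=np.radians([f,th])
    E=190*np.array([np.sin(a),np.cos(a)]); P=E+(20-s)*np.array([np.sin(t),np.cos(t)])-42.5*np.array([np.cos(t),-np.sin(t)])
    tip=E-s*np.array([np.sin(t),np.cos(t)])
    if prev is not None:
        d=P-prev[0]; dt=np.radians(th-prev[1]); print(f,P.round(1),"tipz",(tip[1]-14.5*np.sin(t)).round(1),"row",[*(d[0]*T).round(1),d[1].round(1),*(dt*np.array([-.54,-.842])).round(4)])
    else: print(f,P.round(1))
    prev=(P,th)
```

```text
45 [ 95.5 153. ]
50 [108.3 143.1] tipz 94.0 row [np.float64(-10.8), np.float64(6.9), np.float64(-9.9), np.float64(-0.0), np.float64(-0.0)]
55 [120.1 132.3] tipz 83.2 row [np.float64(-9.9), np.float64(6.3), np.float64(-10.8), np.float64(-0.0), np.float64(-0.0)]
60 [130.6 120.6] tipz 71.5 row [np.float64(-8.9), np.float64(5.7), np.float64(-11.7), np.float64(-0.0), np.float64(-0.0)]
65 [139.9 108.2] tipz 59.2 row [np.float64(-7.8), np.float64(5.0), np.float64(-12.4), np.float64(-0.0), np.float64(-0.0)]
70 [147.9  95.2] tipz 46.2 row [np.float64(-6.7), np.float64(4.3), np.float64(-13.0), np.float64(-0.0), np.float64(-0.0)]
74 [152.4  83.7] tipz 35.6 row [np.float64(-3.8), np.float64(2.4), np.float64(-11.6), np.float64(0.0151), np.float64(0.0235)]
78 [155.9  71.9] tipz 24.8 row [np.float64(-3.0), np.float64(1.9), np.float64(-11.8), np.float64(0.0151), np.float64(0.0235)]
82 [158.5  59.9] tipz 14.0 row [np.float64(-2.1), np.float64(1.4), np.float64(-11.9), np.float64(0.0151), np.float64(0.0235)]
85 [158.9  49.4] tipz 4.3 row [np.float64(-0.4), np.float64(0.2), np.float64(-10.5), np.float64(0.0113), np.float64(0.0176)]
```

```bash
python3 -m inch '[[-5.4,3.4,-5,0,0,0],[-5.4,3.4,-5,0,0,0],[-5,3.1,-5.4,0,0,0],[-5,3.1,-5.4,0,0,0],[-4.4,2.9,-5.8,0,0,0],[-4.4,2.9,-5.8,0,0,0],[-3.9,2.5,-6.2,0,0,0],[-3.9,2.5,-6.2,0,0,0],[0,0,0,0,0,0]]'
python3 - <<'E'
from h import *
rep()
c,p,d=grab("scene")
cv2.imwrite("pics/s4.png",cv2.resize(p[120:270,270:470],(600,450)))
E
```

```text
t: 6.25
tool_pos: [0.4954, 0.1801, 0.1105]
orientation: [[0.539, 0.692, 0.481], [0.843, -0.44, -0.31], [-0.003, 0.572, -0.82]]
contact_force: [-2.1, 0.9, -1.1]
width: 0.988
grip_force: 1.2
t 6.25 tcp [495.4 180.1 110.5] along_t 135.9 along_s -0.1 tilt 34.9 R [[0.539, 0.692, 0.481], [0.843, -0.44, -0.31], [-0.003, 0.572, -0.82]] j [ 37.5  18.7 -55.3  85.6 -32.7  29. ] F [-2.1  0.9 -1.1] w 0.99 tips 0.025
```

View pics/s4.png

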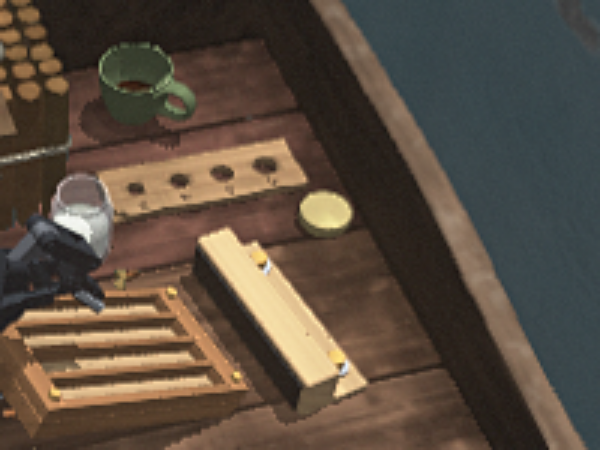

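The mould is at about 65°, grooves up, with its end resting on the lower finger. I continue down.

```bash
python3 -m inch '[[-3.3,2.1,-6.5,0,0,0],[-3.3,2.1,-6.5,0,0,0],[-1.9,1.2,-5.8,0.0076,0.0118,0],[-1.9,1.2,-5.8,0.0076,0.0118,0],[-1.5,1,-5.9,0.0076,0.0118,0],[-1.5,1,-5.9,0.0076,0.0118,0],[-1,0.7,-5.9,0.0076,0.0118,0],[-1,0.7,-5.9,0.0076,0.0118,0],[0,0,0,0,0,0]]'
python3 - <<'E'
from h import *
rep()
c,p,d=grab("scene")
cv2.imwrite("pics/s5.png",cv2.resize(p[140:290,250:450],(600,450)))
E
```

```text
t: 7.05
tool_pos: [0.4804, 0.1897, 0.0623]
orientation: [[0.54, 0.729, 0.421], [0.842, -0.466, -0.272], [-0.002, 0.501, -0.865]]
contact_force: [-0.8, 1.3, -1.4]
width: 0.996
grip_force: 1.1
t 7.05 tcp [480.4 189.7  62.3] along_t 153.7 along_s -0.2 tilt 30.1 R [[0.54, 0.729, 0.421], [0.842, -0.466, -0.272], [-0.002, 0.501, -0.865]] j [ 34.7  22.4 -56.8  93.2 -27.6  22.1] F [-0.8  1.3 -1.4] w 1.0 tips 0.025
```

View pics/s5.png

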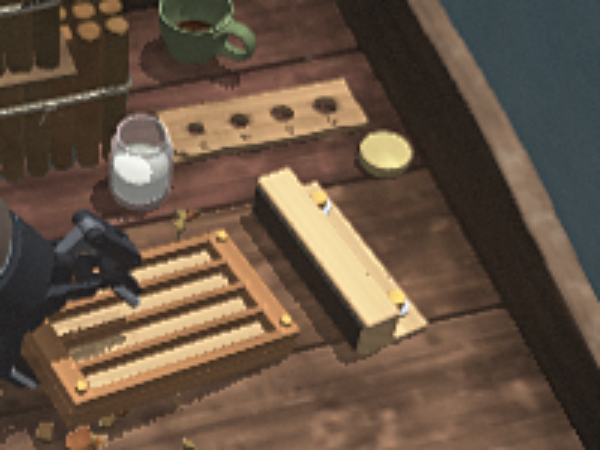

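```bash
cat >> h.py <<'E'
def mould(n="top",show=True):
    c,p,d=grab(n); W=cloud(c,d)*1000; W=W[d>0]
    q=W[:,:2]-(ST+15*T); u=q@T; s=q@S
    for lo in range(-40,240,20):
        m=(u>lo)&(u<=lo+20)&(np.abs(s)<60)&(W[:,2]<100)
        if m.sum()>15: print(lo,m.sum(),np.percentile(W[m,2],[10,50,90]).round(1),"s",s[m&(W[:,2]>20)].min().round() if (m&(W[:,2]>20)).any() else None,s[m&(W[:,2]>20)].max().round() if (m&(W[:,2]>20)).any() else None)
E
python3 - <<'E'
from h import *
mould("scene")
E
```

```text
-40 547 [-7.642e+02 -3.000e+00  1.000e-01] s None None
-20 319 [-765.8 -758.1   28. ] s -56.0 48.0
0 653 [-763.8   23.1   31.5] s -58.0 53.0
20 608 [-763.2   21.5   34.2] s -57.0 54.0
40 631 [-764.2   25.4   38.2] s -57.0 54.0
60 630 [-763.4   28.5   41.3] s -58.0 53.0
80 553 [-764.6   23.6   44.6] s -58.0 46.0
100 642 [-763.8   36.4   50.6] s -58.0 48.0
120 632 [-763.6   38.5   52.5] s -59.0 47.0
140 625 [-763.7   39.    56.2] s -59.0 25.0
160 632 [-764.5    7.6   62.7] s -59.0 21.0
180 736 [-763.1   -1.1   53.3] s -58.0 17.0
200 690 [-763.3   -2.4   72.8] s -20.0 11.0
220 629 [-764.2   -2.8   65.6] s -17.0 11.0
```

The mould's face now slopes about 10°, and it has slid roughly 10 mm toward the stop, as hoped. I lower the last bit, then draw the finger out slowly from under the edge.

```bash
python3 -m inch '[[0.6,-0.4,-4.7,0.0141,0.022,0],[0.6,-0.4,-4.7,0.0141,0.022,0],[0.6,-0.4,-4.7,0.0141,0.022,0],[0.6,-0.4,-4.7,0.0141,0.022,0],[0,0,0,0,0,0],[0,0,0,0,0,0]]'
python3 - <<'E'
from h import *
rep()
mould("scene")
E
```

```text
t: 7.65
tool_pos: [0.4832, 0.1883, 0.0448]
orientation: [[0.54, 0.768, 0.345], [0.842, -0.492, -0.222], [-0.001, 0.411, -0.912]]
contact_force: [-0.8, -0.1, -1.5]
width: 0.997
grip_force: 0.9
t 7.65 tcp [483.2 188.3  44.8] along_t 150.7 along_s 0.2 tilt 24.2 R [[0.54, 0.768, 0.345], [0.842, -0.492, -0.222], [-0.001, 0.411, -0.912]] j [ 32.7  23.6 -55.7  89.6 -21.9  27.1] F [-0.8 -0.1 -1.5] w 1.0 tips 0.025
-40 542 [-763.3   -3.     0. ] s -40.0 -40.0
-20 330 [-765.5 -757.3   28.5] s -56.0 53.0
0 670 [-763.2   21.2   30.7] s -57.0 55.0
20 604 [-763.4   19.9   31.4] s -57.0 54.0
40 631 [-764.1   21.6   33.7] s -58.0 54.0
60 590 [-764.5   23.2   35.3] s -57.0 54.0
80 513 [-764.4   19.5   37.5] s -58.0 53.0
100 642 [-763.9   27.5   57.9] s -58.0 46.0
120 620 [-764.2   29.4   42.5] s -59.0 23.0
140 583 [-763.6   29.8   43.7] s -59.0 22.0
160 575 [-764.5   32.3   48.9] s -59.0 12.0
180 718 [-763.5   -1.1   45.1] s -58.0 9.0
200 692 [-763.    -2.4   69.4] s -20.0 11.0
220 467 [-763.8   -3.8    0.9] s -16.0 5.0
```

```bash
python3 -m inch '[[-1.3,0.8,-0.2,0,0,0],[-1.3,0.8,-0.2,0,0,0],[-1.3,0.8,-0.2,0,0,0],[-1.3,0.8,-0.2,0,0,0],[-1.3,0.8,0,0,0,0],[-1.3,0.8,0,0,0,0],[-1.3,0.8,0,0,0,0],[-1.3,0.8,0,0,0,0],[-1.3,0.8,0,0,0,0],[-1.3,0.8,0,0,0,0]]'
python3 - <<'E'
from h import *
rep()
mould("scene")
E
```

```text
t: 8.53
tool_pos: [0.4699, 0.1964, 0.0438]
orientation: [[0.539, 0.768, 0.345], [0.842, -0.492, -0.222], [-0.001, 0.41, -0.912]]
contact_force: [0.2, 0.0, 0.5]
width: 0.993
grip_force: 0.0
t 8.53 tcp [469.9 196.4  43.8] along_t 166.2 along_s -0.1 tilt 24.2 R [[0.539, 0.768, 0.345], [0.842, -0.492, -0.222], [-0.001, 0.41, -0.912]] j [ 34.7  23.3 -56.5  88.9 -22.2  25.7] F [0.2 0.  0.5] w 0.99 tips 0.025
-40 554 [-7.642e+02 -3.000e+00  4.000e-01] s None None
-20 323 [-765.9 -757.4   26.6] s -55.0 51.0
0 674 [-763.3   21.8   30. ] s -56.0 55.0
20 626 [-764.    16.2   27.9] s -57.0 54.0
40 635 [-764.2   16.4   27.9] s -57.0 54.0
60 634 [-764.1   16.3   27.7] s -57.0 54.0
80 583 [-764.1   15.9   27.7] s -57.0 53.0
100 535 [-764.5   14.8   27.7] s -58.0 49.0
120 687 [-763.3   16.9   78.2] s -58.0 27.0
140 610 [-763.1   15.7   28.2] s -59.0 28.0
160 560 [-764.2   16.7   29.7] s -58.0 27.0
180 703 [-763.8   -0.9   28.2] s -58.0 22.0
200 607 [-764.    -2.8   45. ] s -22.0 7.0
220 655 [-763.1   -2.7   60.1] s -19.0 11.0
```

It lies flat (ribs level at 28 mm). Now I back the hand off and up, bring it vertical and turn it across.

```bash
python3 -m inch '[[-5,3.2,14,0,0,0],[-5,3.2,14,0,0,0],[-5,3.2,14,0,0,0],[-5,3.2,14,0,0,0],[-5,3.2,14,0.038,0.0592,0],[-5,3.2,14,0.038,0.0592,0],[-5,3.2,14,0.038,0.0592,0],[-5,3.2,14,0.038,0.0592,0],[-5,3.2,14,0.038,0.0592,0],[-5,3.2,14,0.038,0.0592,0]]' >/dev/null
python3 -m inch '[[-6,4,0,0.0,0,-0.12],[-6,4,0,0,0,-0.12],[-6,4,0,0,0,-0.12],[-6,4,0,0,0,-0.12],[-6,4,0,0,0,-0.12],[-6,4,0,0,0,-0.12],[-6,4,0,0,0,-0.12],[0,0,0,0,0,-0.12],[0,0,0,0,0,-0.12],[0,0,0,0,0,-0.12]]' >/dev/null
python3 -m inch '[[0,0,0,0,0,-0.12],[0,0,0,0,0,-0.12],[0,0,0,0,0,-0.12],[0,0,0,0,0,-0.02],[0,0,0,0,0,0]]' >/dev/null
python3 - <<'E'
from h import *
rep()
c,p,d=grab("top"); cv2.imwrite("pics/t6.png",cv2.resize(p[100:260,230:430],(750,600)))
W=cloud(c,d)*1000; q=W[...,:2]-(ST+15*T);u=q@T;s=q@S
for nm,lo,hi,ul,uh in(("mould",24,36,-15,205),("stop",36,45,-85,-20)):
    m=(d>0)&(W[...,2]>lo)&(W[...,2]<hi)&(np.abs(s)<100)&(u>ul)&(u<uh)
    m=cv2.morphologyEx(m.astype(np.uint8),cv2.MORPH_OPEN,np.ones((3,3)))
    k,l,st,ce=cv2.connectedComponentsWithStats(m); i=1+st[1:,4].argmax(); m=l==i
    r=cv2.minAreaRect(np.stack([u[m],s[m]],1).astype(np.float32)); print(nm,m.sum(),np.median(W[m][:,2]).round(1),r,cv2.boxPoints(r).round(1).tolist())
E
```

```text
t 10.67 tcp [385.6 251.5 175.5] along_t 267.0 along_s 0.7 tilt -0.3 R [[0.836, -0.548, -0.037], [-0.549, -0.834, -0.048], [-0.004, 0.061, -0.998]] j [ 53.4  12.3 -26.6  -0.  -54.6   3.3] F [-0.6 -0.5 -0. ] w 1.0 tips 0.025
mould 595 30.3 ((146.01394653320312, -0.9098014831542969), (110.22139739990234, 84.72250366210938), 88.60435485839844) [[102.30000305175781, -55.0], [187.0, -57.0], [189.6999969482422, 53.20000076293945], [105.0, 55.20000076293945]]
stop 898 40.4 ((-59.12228775024414, 0.10210418701171875), (33.11241149902344, 159.3615264892578), 1.4351392984390259) [[-77.69999694824219, 79.30000305175781], [-73.69999694824219, -80.0], [-40.599998474121094, -79.0999984741211], [-44.599998474121094, 80.19999694824219]]
```

View pics/t6.png

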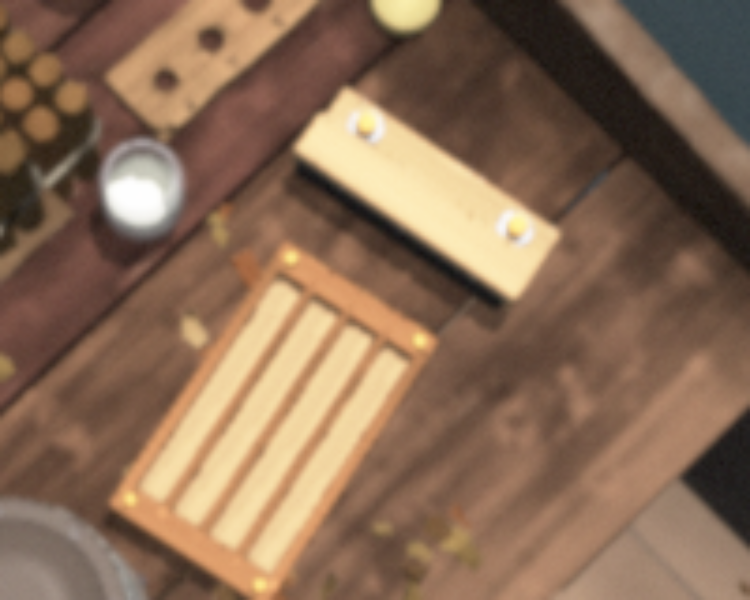

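The mould lies flat with its foot centre at crop (360,300), about 41 mm from the rubber, centred, and roughly 3° off square. I straighten the hand, set the opening to 60 mm, come forward of the pencil's end and descend behind the mould.

```bash
python3 -m inch '[[11.8,-7.6,0,0.016,-0.012,-0.005],[11.8,-7.6,0,0.016,-0.012,-0.005],[11.8,-7.6,0,0.016,-0.012,-0.004],[0,0,0,0,0,0],[0,0,0,0,0,0]]' 60 >/dev/null
python3 -c "
from h import *
rep()"
python3 -m inch '[[0,0,-18,0,0,0],[0,0,-18,0,0,0],[0,0,-18,0,0,0],[0,0,-18,0,0,0],[0,0,-18,0,0,0],[0,0,-18,0,0,0],[0,0,-18,0,0,0],[0,0,-16,0,0,0],[0,0,0,0,0,0]]' >/dev/null
python3 -c "
from h import *
rep()"
```

```text
t 11.13 tcp [421.  228.5 175.5] along_t 224.7 along_s 0.4 tilt -0.1 R [[0.827, -0.562, -0.001], [-0.562, -0.827, -0.0], [-0.001, 0.001, -1.0]] j [ 48.   12.6 -26.1  -0.1 -51.4   7.9] F [-0.7 -0.9  0. ] w 0.7 tips 0.025
t 11.88 tcp [419.2 227.9  31. ] along_t 225.9 along_s -1.0 tilt -0.1 R [[0.828, -0.561, -0.006], [-0.561, -0.828, -0.005], [-0.002, 0.007, -1.0]] j [ 48.1  25.5 -34.8  -0.1 -30.1   7.9] F [ 0.3  0.1 -0.5] w 0.71 tips 0.025
```

```bash
python3 -m inch '[[3.3,-2.25,0,0,0,0],[3.3,-2.25,0,0,0,0],[3.3,-2.25,0,0,0,0],[3.3,-2.25,0,0,0,0],[3.3,-2.25,0,0,0,0],[3.3,-2.25,0,0,0,0],[3.3,-2.25,0,0,0,0],[3.3,-2.25,0,0,0,0],[3.3,-2.25,0,0,0,0],[3.3,-2.25,0,0,0,0]]' |grep force
python3 -m inch '[[2.5,-1.7,0,0,0,0],[2.5,-1.7,0,0,0,0],[2.5,-1.7,0,0,0,0],[2.5,-1.7,0,0,0,0],[2.5,-1.7,0,0,0,0],[2.5,-1.7,0,0,0,0],[0,0,0,0,0,0]]' |grep force
python3 -c "
from h import *
rep()"
```

```text
contact_force: [-5.3, 4.6, 5.3]
grip_force: 3.3
contact_force: [-2.3, 1.5, 2.2]
grip_force: 1.3
t 13.3 tcp [469.2 196.1  33.9] along_t 166.6 along_s -0.8 tilt -0.1 R [[0.827, -0.562, -0.001], [-0.562, -0.827, 0.0], [-0.001, 0.001, -1.0]] j [ 41.   27.2 -30.5  -0.1 -32.3  14.9] F [-2.3  1.5  2.2] w 0.7 tips 0.025
```

```bash
python3 -m inch '[[1.65,-1.12,0,0,0,0],[1.65,-1.12,0,0,0,0],[1.65,-1.12,0,0,0,0],[0,0,0,0,0,0]]' |grep -E 'force|pos'
for i in 1 2; do python3 -m inch '[[0.83,-0.56,0,0,0,0],[0.83,-0.56,0,0,0,0],[0,0,0,0,0,0]]' |grep -E 'contact|pos'; done
```

```text
tool_pos: [0.4739, 0.1927, 0.0337]
contact_force: [-3.4, 1.6, 2.9]
grip_force: 1.9
tool_pos: [0.4754, 0.1917, 0.0337]
contact_force: [-4.0, 2.7, 4.3]
tool_pos: [0.4761, 0.1911, 0.0337]
contact_force: [-9.8, 6.6, 7.5]
```

```bash
python3 -m inch '[[0.83,-0.56,0,0,0,0],[0.83,-0.56,0,0,0,0],[0,0,0,0,0,0],[0,0,0,0,0,0]]' |grep -E 'contact|pos'
python3 -m inch '[[-4,2.7,0,0,0,0],[-8,5.4,0,0,0,0],[-12,8,0,0,0,0],[0,0,20,0,0,0],[0,0,30,0,0,0],[0,0,30,0,0,0],[0,0,30,0,0,0],[0,0,30,0,0,0],[0,0,0,0,0,0]]' |grep -E 'contact|pos'
python3 - <<'E'
from h import *
for n in("top","scene"):
    c,p,d=grab(n); cv2.imwrite(f"pics/{n}7.png",p)
    W=cloud(c,d)*1000; q=W[...,:2]-(ST+15*T);u=q@T;s=q@S
    for nm,lo,hi,ul,uh in(("mould",24,35,-60,205),("stop",37,45,-85,-20)):
        m=(d>0)&(W[...,2]>lo)&(W[...,2]<hi)&(np.abs(s)<100)&(u>ul)&(u<uh)
        k,l,st,ce=cv2.connectedComponentsWithStats(m.astype(np.uint8)); i=1+st[1:,4].argmax(); m=l==i
        r=cv2.minAreaRect(np.stack([u[m],s[m]],1).astype(np.float32)); print(n,nm,m.sum(),r[2],cv2.boxPoints(r).round(1).tolist(),np.percentile(W[m][:,2],90))
    if n=="top": cv2.imwrite("pics/t7.png",cv2.resize(p[100:260,230:430],(750,600)))
E
```

```text
tool_pos: [0.4761, 0.1909, 0.0337]
contact_force: [-17.4, 14.3, 10.0]
tool_pos: [0.4579, 0.2072, 0.1795]
contact_force: [0.4, 0.8, -0.2]
top mould 1290 1.8422584533691406 [[-49.29999923706055, 78.5999984741211], [-44.29999923706055, -77.9000015258789], [149.60000610351562, -71.69999694824219], [144.5, 84.80000305175781]] 33.157259687812825
top stop 880 1.4169620275497437 [[-77.5, 79.5], [-73.5, -79.9000015258789], [-39.400001525878906, -79.0], [-43.400001525878906, 80.30000305175781]] 42.91955223782657
scene mould 1970 86.91555786132812 [[-58.0, -80.9000015258789], [146.6999969482422, -91.9000015258789], [155.3000030517578, 67.19999694824219], [-49.400001525878906, 78.19999694824219]] 31.13018366119087
scene stop 534 1.668867826461792 [[-77.9000015258789, 78.0], [-73.30000305175781, -81.9000015258789], [-42.099998474121094, -81.0], [-46.79999923706055, 78.9000015258789]] 40.5168772370641
```

View pics/t7.png

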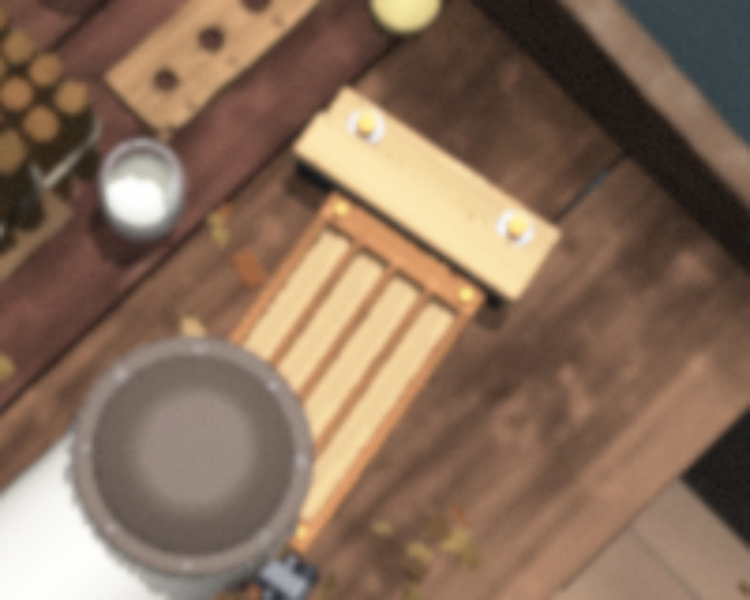

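The mould lies flat and flush against the rubber: foot edge from crop (335,200) to (485,295), parallel to the stop and centred. Its far end is where it should be, and the force rise confirmed contact with the stop. The hand is clear.

```bash
python3 -c "
from station import order
print(order.finish_job())"
```

```text
the job is handed in; nothing more can be done
None
```

I tipped the mould over with the fingers, let it down onto its back with the grooves up, and pushed it square and flush against the middle of the rubber face; the job is handed in, but no verdict came back.

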